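Weigh out a batch of turned finials on a spring scale

ROBOT

A 6-joint arm with a two-finger parallel gripper is mounted at the origin on the work surface. World frame = base frame: x ahead of the robot, y to its left, z up, the work surface at z = 0. Lengths are in m, angles in rad, forces in N, time in s.
With the tool pointing down it reaches from about 0.325 to 0.9 m from the base axis. Payload 3.5 kg.
Tool frame: the origin (TCP) lies midway between the tips of the shut fingers; the grasp point (between the pads) lies 19 mm behind it; z points along the fingers, y is the line along which they close (so a half turn about z gives the same grasp; the last joint's range is limited). The gripper opens to 85 mm and grips with 20 to 120 N. Pads are 22 mm wide; open, the fingers measure 114 mm over their backs; the gripper's body (76 mm by 85 mm) begins 54 mm behind the grasp point. The pads swing forward as they close: fully open they stand 13 mm farther back than shut.
Start: joints at [1.008, 0.276, -0.026, 1.268, 0, 1.467], TCP at [0.277, 0.56, 0.192] pointing down, gripper open.
Joint ranges: [-3.12, 3.12], [-0.85, 1.88], [-1.08, 1.24], [-1.95, 2.15], [-1.57, 1.53], [-3.14, 3.14]. Speed limits (rad/s): [2.57, 2.57, 3.14, 3.14, 3.14, 3.14].

INTERFACE

Orientations are given as a unit quaternion [w, x, y, z].
In Python, from station import bot gives the robot as it stands.
- The arm moves only by the shell command python3 -m jog 'ROWS' [FORCE]. ROWS is JSON, one flat list of numbers, 5 for each row, row after row: the finger opening in mm, from 0 to 85.4, then the shift along the tool's x, y, z in mm, then the turn about the tool's z in degrees. A call has 1 to 5 rows; each row shifts and turns the commanded pose from where the row before left it, along the tool's axes as they then stand; what a row does not reach is not made up. A row lasts 1/10 s, in which the tool goes at most 50 mm and 8.59 degrees, less where a joint would pass 70% of its speed; a pose out of reach is approached as far as the arm can. A call with a gripper value outside its range is refused whole. The fingers move at their own pace and stop on an object; FORCE is the grip in N (left out, the last holds). Time passes only in rows, so rows that do not move let the fingers close. It gives the time, the measured TCP pose, the force, the opening and the grip force at its end, in the units of the state.
- bot.sense(): the state, without advancing time (a new reading comes with each control period).
- bot.get_image(name): name is "scene" or "top"; returns (picture, depth): 480x640x3 uint8, red, green, blue; 480x640 float32, m along the optical axis (not along the pixel's ray), 0 where there is no reading.
- bot.get_calibration(name): a dict with "fx", "fy", "cx", "cy" (pixels), "position" and "attitude" of the camera in the world. Camera axes: x right, y down, z forward; pixel columns grow to the right and rows downward; lengths in m; the calibration is good to about 2 mm. A picture is of the moment at which its call begins. get_calibration takes no time and is no camera call.
- bot.close_job(): hands the job in; it is judged then, once.
Trained networks look in the newest picture that a camera, given by its name, has taken for a name from the list of things; names that differ only in an ending like _2 or _b are one class to them, and where a whole thing is asked for, a point or a joint stands for the part that bears it (a point fixed in the world has none). Each returns a list of dicts, best first, with "score" (0 to 1); they miss things now and then, are a little off and sometimes report something else, mostly with a low value. They report only what shows in the picture. A call takes as long as a camera call. They do not tell look-alikes from the thing itself.
- bot.look_for(camera, name): "bbox" ([left, top, right, bottom] in pixels, round what is visible of it).
- bot.trace(camera, name): "pixels" (480x640 bool, what is visible of it) and "bbox" ([left, top, right, bottom] in pixels, round what is visible of it).
- bot.landmark_of(camera, name): "location" ([column, row] in pixels: a listed point, or the origin of a listed thing).
The state is a dict: "time_s": time; "qpos": joint angles; "joint_vel": joint speeds; "joint_torque": joint torques, N m; "ee_pos": TCP position; "ee_rot": TCP orientation; "contact_force": force on the tool from outside, world axes, zero at the start; "torque": the same for the moment, N m; "gripper_width": finger opening in m; "finger_force": force on a finger pad.
Only numpy, scipy, OpenCV 4.12 (cv2) and the standard library are available. Lean on these libraries where they do the work, as an engineer would, in place of code of your own. Each camera call takes 0.05 s, during which the arm holds its last target. There are 200 camera calls.

TASK

Weigh out an order of turned finials: first level the spring scale with its black knob, then lay finials in its pan until the pointer has sunk to the black mark on the column (stop while it stands within the band's height). Put all the finials that are left over into the plywood stock tray, and leave the wax tin that stands among them where it is.

Things in the scene. Friction and masses are not known exactly. Their poses are not given: they have to be found in the camera images.
- pan_floor (a point): centre of the upper face of the scale's steel pan, an open dish 160 (x) by 230 mm (y), its rim 3 mm thick and 16 mm above the floor, 145 mm above the bench when empty. z: the pan's up axis; y: along the scale, from the levelling knob to the white column. On a soft spring it sinks along -z by 9 to 11 mm per finial laid in it (they differ in weight; 65 mm at most) and settles in half a second.
- platform (a joint): tilt of the hinged aluminium platform that carries pan and column, about the scale's x axis at its middle, rad: 0 is level (needed within 0.012), positive: knob end low, column end high. When level, a steel tongue at the column's end stands beside a black line on a fixed upright strip.
- level_knob (a joint): angle of the levelling knob, rad, growing anticlockwise from above, range -2.6 to 2.6. Platform tilt = 0.05 x this angle, so it is level at 0: the knob's bar then lies along the scale's length (pan's y). Starts at 1.0 to 2.3, so it is turned clockwise to level the scale. Stays where left; 0.1 N m to turn.
- knob_grip (a point): point on the levelling knob's upright axis at the height to grip, 90 mm above the bench, 195 mm from the pan's middle on its -y side. The knob is a black bar 62 mm long (this point's y), 12 mm thick (x), from 21 mm below to 9 mm above this point, on a fixed grey block 50 mm square; it does not tilt with the platform.
- pointer (a point): tip of the red pointer that is fixed to the pan's column end and sinks with it in front of the white column
- mark_band (a point): middle of the mark: a black band 14 mm high with thin white edges, 56 mm wide, on a brass clip on the white column; z along the column. Set 28 to 45 mm below the empty pan's pointer, differently each time; it stays there. The pointer is at the mark while its tip is between the band's upper and lower edge (7 mm either side of this point along z).
- tray_floor (a point): centre of the inner floor (8 mm above the bench) of the low open plywood stock tray, 260 mm (its x) by 190 mm (its y) outside, walls 8 mm thick, 35 mm high over the bench; fixed
- finial1_mid (a point): centre, half-way up, of a turned brown wooden finial 66 mm tall, standing: octagonal foot 52 mm across flats (56 over corners) and 24 mm high, on it a round stem 30 mm in diameter (a decorative collar at its root) up to the top; z from foot to top, 33 mm to either end; 70 to 90 g. All finials look alike; between 5 and 7 are present
- finial2_mid (a point): centre, half-way up, of a turned brown wooden finial 66 mm tall, standing: octagonal foot 52 mm across flats (56 over corners) and 24 mm high, on it a round stem 30 mm in diameter (a decorative collar at its root) up to the top; z from foot to top, 33 mm to either end; 70 to 90 g. All finials look alike; between 5 and 7 are present
- finial3_mid (a point): centre, half-way up, of a turned brown wooden finial 66 mm tall, standing: octagonal foot 52 mm across flats (56 over corners) and 24 mm high, on it a round stem 30 mm in diameter (a decorative collar at its root) up to the top; z from foot to top, 33 mm to either end; 70 to 90 g. All finials look alike; between 5 and 7 are present
- finial4_mid (a point): centre, half-way up, of a turned brown wooden finial 66 mm tall, standing: octagonal foot 52 mm across flats (56 over corners) and 24 mm high, on it a round stem 30 mm in diameter (a decorative collar at its root) up to the top; z from foot to top, 33 mm to either end; 70 to 90 g. All finials look alike; between 5 and 7 are present
- finial5_mid (a point): centre, half-way up, of a turned brown wooden finial 66 mm tall, standing: octagonal foot 52 mm across flats (56 over corners) and 24 mm high, on it a round stem 30 mm in diameter (a decorative collar at its root) up to the top; z from foot to top, 33 mm to either end; 70 to 90 g. All finials look alike; between 5 and 7 are present
- finial6_mid (a point): centre, half-way up, of a turned brown wooden finial 66 mm tall, standing: octagonal foot 52 mm across flats (56 over corners) and 24 mm high, on it a round stem 30 mm in diameter (a decorative collar at its root) up to the top; z from foot to top, 33 mm to either end; 70 to 90 g. All finials look alike; between 5 and 7 are present
- finial7_mid (a point): centre, half-way up, of a turned brown wooden finial 66 mm tall, standing: octagonal foot 52 mm across flats (56 over corners) and 24 mm high, on it a round stem 30 mm in diameter (a decorative collar at its root) up to the top; z from foot to top, 33 mm to either end; 70 to 90 g. All finials look alike; between 5 and 7 are present
- tin_mid (a point): bystander: centre of a flat round wax tin, 68 mm across, 40 mm high, among the finials
Not all that is in view belongs to the job. What is shaped like the part that bears finial1_mid but red is not meant. What is shaped like the part that bears finial5_mid but turquoise is not meant.

How it is judged:
On the way, in this order (a step that is already met when the one before it is completed fails the run):
1. the platform is level (pan within 0.7 degrees) (angle between pan_floor's own z axis and vertical below 0.0125 rad), for 0.2 s.
2. the level pan, not touched by the fingers, has sunk until the pointer stands within the mark's band (angle between pan_floor's own z axis and vertical below 0.0125 rad and z of pointer in the frame of mark_band between -0.007 and 0.007 m and contact force between the fingers and pan below 0.3 N), for 0.4 s.
At the end, for the whole second after the job is handed in: The pan is level within 0.7 degrees, the pointer's tip stands within 7 mm of the mark's middle along the column, and every finial present lies at rest in the pan or in the stock tray (angle between pan_floor's own z axis and vertical below 0.0125 rad and z of pointer in the frame of mark_band between -0.007 and 0.007 m and ((x of finial1_mid in the frame of pan_floor between -0.08 and 0.08 m and y of finial1_mid in the frame of pan_floor between -0.115 and 0.115 m and z of finial1_mid in the frame of pan_floor between 0.01 and 0.06 m) or (x of finial1_mid in the frame of tray_floor between -0.122 and 0.122 m and y of finial1_mid in the frame of tray_floor between -0.087 and 0.087 m and z of finial1_mid in the frame of tray_floor between 0.01 and 0.06 m)) and linear speed of each of finial1, finial2, finial3, finial4, finial5, finial6, finial7 below 0.03 m/s and ((x of finial2_mid in the frame of pan_floor between -0.08 and 0.08 m and y of finial2_mid in the frame of pan_floor between -0.115 and 0.115 m and z of finial2_mid in the frame of pan_floor between 0.01 and 0.06 m) or (x of finial2_mid in the frame of tray_floor between -0.122 and 0.122 m and y of finial2_mid in the frame of tray_floor between -0.087 and 0.087 m and z of finial2_mid in the frame of tray_floor between 0.01 and 0.06 m)) and ((x of finial3_mid in the frame of pan_floor between -0.08 and 0.08 m and y of finial3_mid in the frame of pan_floor between -0.115 and 0.115 m and z of finial3_mid in the frame of pan_floor between 0.01 and 0.06 m) or (x of finial3_mid in the frame of tray_floor between -0.122 and 0.122 m and y of finial3_mid in the frame of tray_floor between -0.087 and 0.087 m and z of finial3_mid in the frame of tray_floor between 0.01 and 0.06 m)) and ((x of finial4_mid in the frame of pan_floor between -0.08 and 0.08 m and y of finial4_mid in the frame of pan_floor between -0.115 and 0.115 m and z of finial4_mid in the frame of pan_floor between 0.01 and 0.06 m) or (x of finial4_mid in the frame of tray_floor between -0.122 and 0.122 m and y of finial4_mid in the frame of tray_floor between -0.087 and 0.087 m and z of finial4_mid in the frame of tray_floor between 0.01 and 0.06 m)) and ((x of finial5_mid in the frame of pan_floor between -0.08 and 0.08 m and y of finial5_mid in the frame of pan_floor between -0.115 and 0.115 m and z of finial5_mid in the frame of pan_floor between 0.01 and 0.06 m) or (x of finial5_mid in the frame of tray_floor between -0.122 and 0.122 m and y of finial5_mid in the frame of tray_floor between -0.087 and 0.087 m and z of finial5_mid in the frame of tray_floor between 0.01 and 0.06 m)) and ((x of finial6_mid in the frame of pan_floor between -0.08 and 0.08 m and y of finial6_mid in the frame of pan_floor between -0.115 and 0.115 m and z of finial6_mid in the frame of pan_floor between 0.01 and 0.06 m) or (x of finial6_mid in the frame of tray_floor between -0.122 and 0.122 m and y of finial6_mid in the frame of tray_floor between -0.087 and 0.087 m and z of finial6_mid in the frame of tray_floor between 0.01 and 0.06 m)) and ((x of finial7_mid in the frame of pan_floor between -0.08 and 0.08 m and y of finial7_mid in the frame of pan_floor between -0.115 and 0.115 m and z of finial7_mid in the frame of pan_floor between 0.01 and 0.06 m) or (x of finial7_mid in the frame of tray_floor between -0.122 and 0.122 m and y of finial7_mid in the frame of tray_floor between -0.087 and 0.087 m and z of finial7_mid in the frame of tray_floor between 0.01 and 0.06 m))); the robot touches nothing.
It fails at once if the wax tin is moved more than 6 cm (distance of tin_mid from where it was at the start of the episode above 0.06 m).
Of finial1, finial2, finial3, finial4, finial5, finial6, finial7 only 5 to 7 are there at a start; the rules pass over those that are not, and their reading is None.
At some moment in a run one of finial1, finial2, finial3, finial4, finial5, finial6, finial7 may be knocked a few centimetres aside while the robot is not near it.
Once in a run the grip may slacken for a moment while it holds something.
It also fails if it takes over 208 s, if anything falls off the work surface, if the arm or the gripper's body presses on something with over 40 N, if the wrist force passes 120 N, or if a joint passes its speed limit or range.

## Working session

There is one attempt and no reset: what is moved stays moved. The work goes in short steps, Python scripts to look and compute and a shell command to move; the robot and the scene stay as the last step left them, time stands still between calls to the robot, and variables do not carry over. Pictures are saved under pics/ and viewed, at most 14 in all, crops included, and the job is handed in when it is done.

```bash
ls; mkdir -p pics
python3 - <<'E'
from station import bot
import cv2,numpy as np
for c in ("scene","top"):
    p,d=bot.get_image(c); cv2.imwrite(f"pics/{c}0.png",p[:,:,::-1])
    print(c,bot.get_calibration(c))
print(bot.sense())
E
```

```text
pics
scene {'fx': 567.7347028780931, 'fy': 567.7347028780931, 'cx': 319.72067097238505, 'cy': 243.80919335322173, 'position': array([ 1.391514  , -0.09154652,  0.83181826]), 'attitude': array([-0.31748926,  0.68977892,  0.58681122, -0.2811729 ])}
top {'fx': 443.9312099004678, 'fy': 443.9312099004678, 'cx': 321.72442517338146, 'cy': 238.16351308248196, 'position': array([0.39225057, 0.02273387, 1.30170911]), 'attitude': array([-0.03936263,  0.71292676, -0.69883156,  0.04266683])}
{'time_s': 0.1, 'qpos': array([ 1.00761592e+00,  2.77103363e-01, -2.77111310e-02,  1.26801829e+00,
        4.45023233e-08,  1.46741034e+00]), 'joint_vel': array([-0.00141022, -0.00202503,  0.00176737,  0.00186734, -0.00036574,
        0.0008777 ]), 'joint_torque': array([-5.39803186e-04, -4.46706176e+01,  2.96129501e+01,  8.41808505e-03,
       -1.14286001e-04,  3.89139654e-08]), 'ee_pos': array([0.27693779, 0.55943093, 0.19095814]), 'ee_rot': array([-3.33132227e-04,  2.27877322e-01,  9.73689319e-01, -9.62192904e-04]), 'contact_force': array([ 0.20263899,  0.79255824, -0.67971928]), 'torque': array([-0.03407261, -0.01548765,  0.02278903]), 'finger_force': 0.0, 'gripper_width': 0.08512555639900408}
```

View pics/scene0.png

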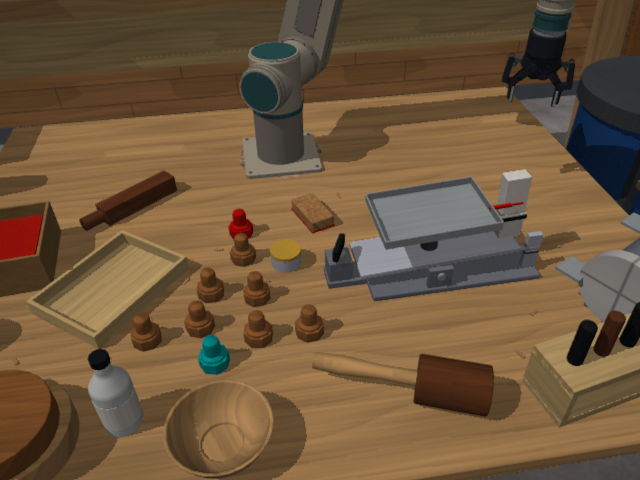

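View pics/top0.png

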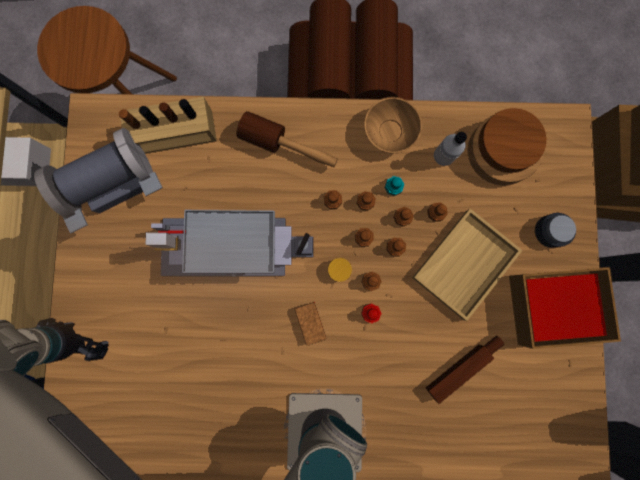

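The scene picture shows seven brown finials; the top picture has them at (333,200), (367,201), (403,216), (438,212), (364,238), (397,247) and (371,282). The look-alikes, red (371,313) and turquoise (394,186), are left out. The tin is at (340,270), the tray at (467,265), the pan at (229,241), the knob at (306,245), and the column at the left.

```bash
cat > h.py <<'E'
from station import bot
import cv2,numpy as np
from scipy.spatial.transform import Rotation as R
def cal(c):
    k=bot.get_calibration(c); q=k["attitude"]
    return k,R.from_quat([q[1],q[2],q[3],q[0]]).as_matrix()
def cloud(c,d):
    k,M=cal(c); v,u=np.mgrid[:480,:640]
    P=np.stack([(u-k["cx"])/k["fx"]*d,(v-k["cy"])/k["fy"]*d,d],-1)@M.T+k["position"]
    P[d==0]=np.nan; return P
def onplane(c,uv,z):
    k,M=cal(c); r=M@np.array([(uv[0]-k["cx"])/k["fx"],(uv[1]-k["cy"])/k["fy"],1])
    return k["position"]+r*(z-k["position"][2])/r[2]
def project(c,p):
    k,M=cal(c); q=M.T@(np.array(p)-k["position"]); return np.array([q[0]/q[2]*k["fx"]+k["cx"],q[1]/q[2]*k["fy"]+k["cy"]])
def finials():
    "brown finials by top camera: xyz centre of stem top; colour-tested"
    p,d=bot.get_image("top"); P=cloud("top",d); out=[]
    for t in bot.trace("top","finial1_mid"):
        m=t["pixels"]; Z=np.where(m,P[...,2],np.nan); zt=np.nanpercentile(Z,90)
        s=m&(P[...,2]>zt-.012); vu=np.argwhere(s).mean(0)
        w=onplane("top",vu[::-1],zt); c=np.median(p[s],0)
        out.append((round(t["score"],2),np.round(vu[::-1]),np.round(w,3),c.astype(int),int(m.sum())))
    return out
def tool():
    s=bot.sense(); q=s["ee_rot"]; M=R.from_quat([q[1],q[2],q[3],q[0]]).as_matrix(); return s,M
def plan(p,ydir=None):
    "tool-frame shift (mm) from measured TCP to p; turn (deg) bringing tool y onto +-ydir"
    s,M=tool(); t=0
    if ydir is not None:
        v=M.T@np.array([ydir[0],ydir[1],0]); t=(np.degrees(np.arctan2(v[1],v[0]))-90+90)%180-90
    return np.round((M.T@(np.array(p)-s["ee_pos"]))*1000,1),round(t,1)
E
python3 - <<'E'
from h import *
for f in finials(): print(f)
p,d=bot.get_image("top");P=cloud("top",d)
for n in ["pan_floor","knob_grip","pointer","mark_band","tray_floor","tin_mid"]:
    for t in bot.landmark_of("top",n)[:2]:
        z={"pan_floor":.145,"knob_grip":.09,"tray_floor":.008,"tin_mid":.02,"pointer":.15,"mark_band":.12}[n]
        print(n,t["score"],np.round(t["location"]),np.round(onplane("top",t["location"],z),4))
for n in ["pan_floor","level_knob","tray_floor"]:
    t=bot.trace("top",n)
    if t:
        m=t[0]["pixels"];Z=P[...,2][m]
        print(n,t[0]["score"],np.nanpercentile(Z,[5,50,95]).round(4))
        zt={"pan_floor":.161,"level_knob":.099,"tray_floor":.035}[n]
        pts=np.array([onplane("top",(u,v),zt)[:2] for v,u in np.argwhere(m)],np.float32)
        print(cv2.minAreaRect(pts))
        if n=="pan_floor":
            Q=P[m]; Q=Q[(Q[:,2]<np.nanpercentile(Q[:,2],60))]; A=np.c_[Q[:,:2],np.ones(len(Q))]; print("plane",np.linalg.lstsq(A,Q[:,2],rcond=None)[0])
for n in ["pointer","mark_band","knob_grip","tray_floor","pan_floor"]:
    p,d=bot.get_image("scene") if n=="pointer" else (p,d)
    for t in bot.landmark_of("scene",n)[:2]:
        print("scene",n,t["score"],np.round(t["location"],1))
E
```

```text
(0.71, array([372., 281.]), array([ 0.42 , -0.125,  0.065]), array([94, 51, 24]), 261)
(0.68, array([372., 314.]), array([ 0.329, -0.125,  0.065]), array([134,  11,   5]), 273)
(0.18, array([223., 241.]), array([0.514, 0.276, 0.15 ]), array([123, 122, 126]), 5661)
pan_floor 0.59 [232. 243.] [0.5102 0.2542 0.145 ]
pan_floor 0.51 [341. 267.] [ 0.4521 -0.0336  0.145 ]
knob_grip 0.56 [303. 239.] [0.5308 0.0707 0.09  ]
knob_grip 0.29 [466. 262.] [ 0.4773 -0.3767  0.09  ]
pointer 0.58 [164. 229.] [0.5423 0.4317 0.15  ]
pointer 0.47 [169. 228.] [0.5444 0.4172 0.15  ]
mark_band 0.41 [166. 236.] [0.5288 0.4351 0.12  ]
tray_floor 0.71 [463. 264.] [ 0.4765 -0.3963  0.008 ]
tin_mid 0.93 [342. 269.] [ 0.4546 -0.0434  0.02  ]
tin_mid 0.61 [367. 235.] [ 0.5531 -0.1128  0.02  ]
pan_floor 0.63 [0.135  0.1431 0.158 ]Traceback (most recent call last):
  File "<stdin>", line 14, in <module>
  File "h.py", line 12, in onplane
    k,M=cal(c); r=M@np.array([(uv[0]-k["cx"])/k["fx"],(uv[1]-k["cy"])/k["fy"],1])
        ~~~^^^
  File "h.py", line 5, in cal
    k=bot.get_calibration(c); q=k["attitude"]
ValueError: time passes only in moves, steps and waits
```

```bash
python3 - <<'E'
s=open('h.py').read()
s=s.replace('def cal(c):','import functools\n@functools.lru_cache(None)\ndef cal(c):')
a=s.index('def finials'); b=s.index('def tool')
s=s[:a]+'''def finials(p,P):
    "stem tops seen from above: small blobs 50..72 mm high; gives pixel, xy, colour"
    m=((P[...,2]>.050)&(P[...,2]<.075)).astype(np.uint8); n,_,st,ce=cv2.connectedComponentsWithStats(m,connectivity=4)
    L=_; out=[]
    for i in range(1,n):
        if 40<st[i,4]<400 and max(st[i,2:4])<28:
            w=onplane("top",ce[i],.064); c=np.median(p[L==i],0)
            out.append((ce[i].round(),w[:2].round(4),c.astype(int),int(st[i,4])))
    return out
'''+s[b:]
open('h.py','w').write(s)
E
cat > m.py <<'E'
from h import *
p,d=bot.get_image("top");P=cloud("top",d)
for f in finials(p,P): print(*f)
def rect(m,zt):
    pts=np.array([onplane("top",(u,v),zt)[:2] for v,u in np.argwhere(m)],np.float32); return cv2.minAreaRect(pts)
for n,zt in [("pan_floor",.161),("level_knob",.099),("tray_floor",.035)]:
    for t in bot.trace("top",n)[:1]:
        m=t["pixels"]; print(n,t["score"],t["bbox"],rect(m,zt))
        if n=="pan_floor":
            Q=P[cv2.erode(m.astype(np.uint8),np.ones((11,11)))>0]; A=np.c_[Q[:,:2],np.ones(len(Q))]; print("plane",np.linalg.lstsq(A,Q[:,2],rcond=None)[0],np.nanmedian(Q,0))
hi=(P[...,2]>.09)&(P[...,2]<.115); hi[:,:290]=0; hi[:,320:]=0; hi[:225]=0;hi[265:]=0
print("knob depth",hi.sum(),rect(hi,.099))
p,d=bot.get_image("scene")
for n in ["pointer","mark_band","knob_grip","pan_floor"]:
    for t in bot.landmark_of("scene",n)[:2]: print("scene",n,t["score"],np.round(t["location"],1))
cv2.imwrite("pics/sc_crop0.png",cv2.resize(p[150:300,310:560,::-1],None,fx=3.2,fy=3.2,interpolation=2))
E
python3 m.py
```

```text
[443. 156.] [ 0.7819 -0.3259] [59 55 54] 76
[396. 183.] [ 0.7006 -0.1908] [ 0 97 99] 91
[333. 197.] [ 0.6555 -0.0105] [95 52 24] 91
[367. 198.] [ 0.6538 -0.1076] [93 52 24] 90
[441. 210.] [ 0.6251 -0.3165] [88 48 22] 93
[405. 214.] [ 0.6096 -0.2171] [93 51 23] 93
[365. 236.] [ 0.5465 -0.103 ] [96 53 24] 93
[297. 243.] [0.5216 0.0874] [59 55 59] 104
[308. 247.] [0.5118 0.0575] [87 85 94] 124
[398. 246.] [ 0.5201 -0.1962] [89 48 22] 94
[372. 281.] [ 0.4201 -0.1247] [92 51 23] 98
[372. 314.] [ 0.3295 -0.1248] [134  11   6] 98
pan_floor 0.66 [169.2, 211.1, 273.3, 275.2] ((0.5133827924728394, 0.27716684341430664), (0.16624724864959717, 0.272591769695282), 1.1372734308242798)
 ** On entry to DLASCL parameter number  4 had an illegal value
 ** On entry to DLASCL parameter number  4 had an illegal valueTraceback (most recent call last):
  File "m.py", line 10, in <module>
    Q=P[cv2.erode(m.astype(np.uint8),np.ones((11,11)))>0]; A=np.c_[Q[:,:2],np.ones(len(Q))]; print("plane",np.linalg.lstsq(A,Q[:,2],rcond=None)[0],np.nanmedian(Q,0))
                                                                                                           ~~~~~~~~~~~~~~~^^^^^^^^^^^^^^^^^^^^^
    x, resids, rank, s = _umath_linalg.lstsq(a, b, rcond,
                         ~~~~~~~~~~~~~~~~~~~^^^^^^^^^^^^^
                                             signature=signature)
                                             ^^^^^^^^^^^^^^^^^^^^
    raise LinAlgError("SVD did not converge in Linear Least Squares")
numpy.linalg.LinAlgError: SVD did not converge in Linear Least Squares
```

```bash
sed -i 's/>0\]; A=/>0]; Q=Q[np.isfinite(Q[:,2])]; A=/' m.py
python3 m.py | tail -12
```

```text
[372. 314.] [ 0.3294 -0.1249] [134  10   5] 97
pan_floor 0.98 [170.7, 207.6, 276.0, 274.1] ((0.5146781802177429, 0.27791398763656616), (0.16375744342803955, 0.2763102054595947), 1.1380201578140259)
plane [-0.00130228  0.05498727  0.12874432] [0.514608   0.26317156 0.14261378]
level_knob 0.54 [297.6, 235.5, 307.8, 251.4] ((0.5153328776359558, 0.07033315300941467), (0.025416508316993713, 0.05246322602033615), 83.3890380859375)
tray_floor 0.83 [411.1, 208.8, 520.4, 318.6] ((0.47381114959716797, -0.3974425196647644), (0.19612658023834229, 0.26581719517707825), 51.02056884765625)
knob depth 99 ((0.5166307091712952, 0.07130306214094162), (0.012228377163410187, 0.061085525900125504), 64.9586410522461)
scene pointer 0.85 [520.  204.6]
scene mark_band 0.54 [516.8 221.7]
scene knob_grip 0.84 [338.2 244.4]
scene knob_grip 0.23 [431.8 212.7]
scene pan_floor 0.73 [114.7 286. ]
scene pan_floor 0.56 [434.  214.1]
```

View pics/sc_crop0.png

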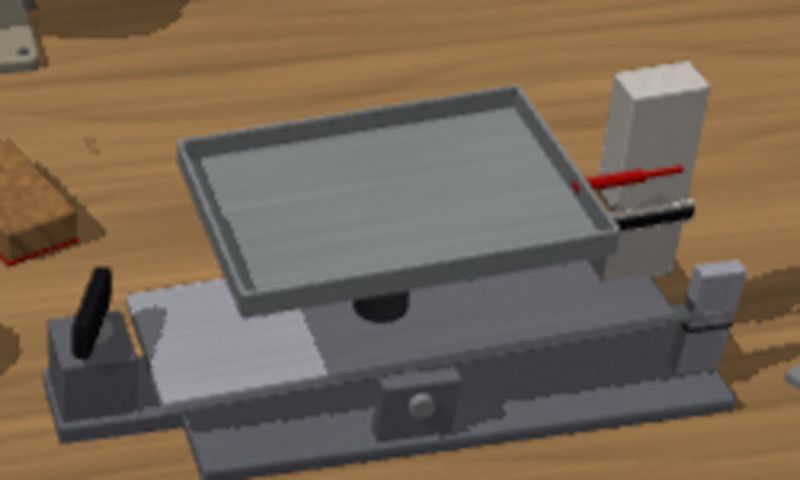

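The crop shows the tongue above the black line, the bar of the knob at (90,310) turned about 64°, the red pointer above the black band at (655,215). Pan slope (0.055) and bar angle (1.11 rad) agree: turn 64° clockwise.

```bash
python3 -m jog '[60,0,0,-50,0, 60,0,0,-50,0, 60,-36,-27.6,0,0, 60,-36,-27.6,0,0, 60,-36,-27.6,0,-1.4]' 60
python3 -m jog '[60,-36,-27.6,0,0, 60,-36,-27.6,0,0, 60,-36,-27.6,0,0, 60,-36,-27.6,0,0, 60,-36,-27.6,0,0]'
python3 -m jog '[60,-36,-27.6,0,0, 60,-36,-27.6,0,0, 60,-18,-13.8,0,0, 60,0,0,0,0,60,0,0,0,0]'
python3 -c "
from h import *
print(plan([.5166,.0713,.082],[.4226,.906]))"
```

```text
time_s: 1.65
ee_pos: [0.338, 0.4372, 0.2928]
ee_rot: [0.001, 0.215, 0.977, 0.001]
contact_force: [0.6, -0.5, -0.3]
gripper_width: 0.0601
finger_force: 0.0
time_s: 2.15
ee_pos: [0.443, 0.2353, 0.2923]
ee_rot: [0.0, 0.216, 0.976, 0.0]
contact_force: [0.9, 0.9, 0.5]
gripper_width: 0.0604
finger_force: 0.0
time_s: 2.65
ee_pos: [0.4948, 0.1362, 0.292]
ee_rot: [-0.0, 0.217, 0.976, 0.0]
contact_force: [0.2, 0.6, -0.0]
gripper_width: 0.06
finger_force: 0.0
(array([-47.4, -49.7, 209.9]), np.float64(-0.0))
```

```bash
python3 -m jog '[60,-24,-25,0,0, 60,-23.4,-24.7,0,0, 60,0,0,50,0, 60,0,0,50,0, 60,0,0,50,0]'
python3 -m jog '[60,0,0,40,0, 60,0,0,20,0, 60,0,0,0,0, 0,0,0,0,0, 0,0,0,0,0]'
python3 -m jog '[0,0,0,0,0, 0,0,0,0,0, 0,0,0,0,0, 0,0,0,0,0]'
python3 -c "
from h import *
print(plan([.5166,.0713,.082],[.4226,.906]))"
```

```text
time_s: 3.15
ee_pos: [0.5171, 0.0727, 0.1412]
ee_rot: [0.001, 0.215, 0.977, 0.001]
contact_force: [0.4, 1.2, -0.6]
gripper_width: 0.0597
finger_force: 0.0
time_s: 3.65
ee_pos: [0.5188, 0.0721, 0.0841]
ee_rot: [0.002, 0.215, 0.977, 0.001]
contact_force: [1.0, 0.7, -0.0]
gripper_width: 0.0319
finger_force: 0.0
time_s: 4.05
ee_pos: [0.5172, 0.0713, 0.0825]
ee_rot: [0.0, 0.216, 0.976, 0.0]
contact_force: [0.3, 0.2, -0.4]
gripper_width: -0.0001
finger_force: 0.0
(array([ 0.6, -0.3,  0.5]), np.float64(0.1))
```

Run:
```python
from h import *
p,d=bot.get_image("scene")
a=p[130:330,270:470,::-1]; p,d=bot.get_image("top"); b=p[180:300,240:360,::-1]
cv2.imwrite("pics/k1.png",np.hstack([cv2.resize(a,(400,400)),cv2.resize(b,(400,400))]))
```

```text
(no output)
```

View pics/k1.png

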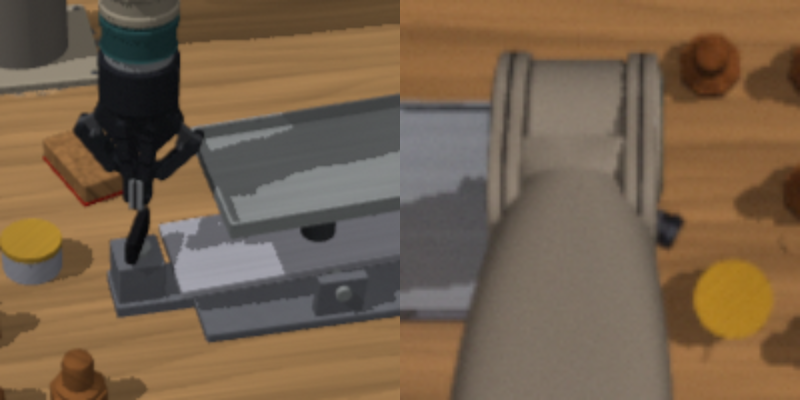

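Run:
```python
from h import *
p,d=bot.get_image("scene");P=cloud("scene",d)
cv2.imwrite("pics/k2.png",cv2.resize(p[200:280,300:380,::-1],(560,560),interpolation=2))
for v in range(206,268,4): print(v,[ (P[v,u]*1000).round().astype(int).tolist() if d[v,u]>0 else 0 for u in (332,335,338,341,344)])
print(bot.sense()["gripper_width"])
```

```text
206 [[526, 56, 194], [525, 63, 192], [508, 71, 179], [537, 72, 199], [537, 78, 198]]
210 [[527, 56, 185], [528, 62, 185], [510, 71, 171], [536, 72, 189], [541, 77, 192]]
214 [[525, 57, 174], [525, 62, 173], [515, 70, 165], [532, 73, 177], [534, 78, 177]]
218 [[525, 57, 164], [525, 63, 163], [531, 67, 167], [535, 73, 169], [532, 79, 167]]
222 [[521, 57, 151], [524, 63, 153], [533, 67, 159], [523, 75, 150], [530, 79, 155]]
226 [[521, 57, 141], [526, 62, 144], [529, 68, 146], [526, 74, 142], [533, 79, 148]]
230 [[520, 57, 130], [526, 62, 135], [528, 68, 135], [529, 74, 135], [531, 80, 136]]
234 [[374, 82, 1], [370, 90, -3], [529, 68, 125], [498, 80, 100], [496, 87, 97]]
238 [[387, 80, 0], [393, 86, 3], [511, 71, 101], [508, 78, 97], [500, 86, 90]]
242 [[399, 78, -2], [403, 84, 0], [523, 69, 100], [522, 76, 98], [498, 87, 77]]
246 [[417, 75, 1], [534, 61, 99], [537, 67, 102], [523, 75, 89], [422, 102, 1]]
250 [[504, 60, 64], [546, 59, 99], [544, 65, 97], [519, 76, 75], [509, 85, 65]]
254 [[545, 53, 89], [547, 59, 90], [544, 65, 86], [527, 75, 71], [529, 81, 71]]
258 [[547, 53, 80], [546, 59, 79], [543, 66, 75], [531, 74, 63], [532, 80, 63]]
262 [[539, 54, 63], [542, 60, 64], [547, 65, 67], [540, 73, 60], [542, 78, 61]]
266 [[545, 53, 57], [546, 59, 57], [547, 65, 57], [543, 72, 52], [545, 78, 53]]
2.235486600246989e-05
```

View pics/k2.png

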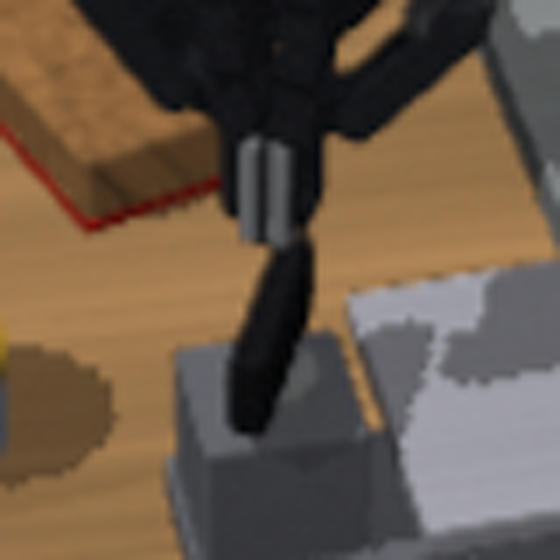

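```bash
python3 - <<'E'
from h import *
for z in (.192,.205,.23): print(project("scene",[.277,.56,z]).round(1))
s,M=tool(); print(s["qpos"],s["ee_pos"],s["contact_force"])
E
python3 -m jog '[40,0,0,0,0, 40,0,0,0,0, 40,0,0,0,0, 40,0,0,0,0]' | tail -2
python3 - <<'E'
from h import *
p,d=bot.get_image("scene");P=cloud("scene",d)
# gripper points near knob axis
m=(abs(P[...,0]-.517)<.04)&(abs(P[...,1]-.071)<.06)&(P[...,2]>.104)
Q=P[m]; print(np.percentile(Q[:,2],[0,1,5]).round(4)); q=Q[Q[:,2]<.13]; print(len(q),q.mean(0).round(3))
E
```

```text
[526.2 122.6]
[527.4 117.6]
[529.8 107.7]
[ 1.30843791e-02  1.80793941e-01 -3.93808422e-01  9.96266023e-01
  8.14465789e-07  4.48617402e-01] [0.51689804 0.07126947 0.08200487] [-0.58457224 -1.17362963 -0.02309179]
gripper_width: 0.04
finger_force: 0.0
[0.104  0.1393 0.1769]
21 [0.523 0.065 0.127]
```

```bash
python3 -m jog '[40,0,0,-50,0, 40,0,0,-50,0, 40,0,0,0,0, 40,0,0,0,0]' | grep -v rot
python3 - <<'E'
from h import *
print(project("top",[.277,.56,.205]).round(1))
s,M=tool();e=s["ee_pos"];print(e)
p,d=bot.get_image("scene");P=cloud("scene",d)
m=(np.hypot(P[...,0]-e[0],P[...,1]-e[1])<.1)&(P[...,2]>.165)
Q=P[m]; z0=np.percentile(Q[:,2],.5)
for z in np.arange(.17,.33,.01):
    q=Q[abs(Q[:,2]-z)<.005]
    if len(q): print(round(z,2),len(q),q.mean(0).round(3),q.min(0).round(3),q.max(0).round(3))
E
```

```text
time_s: 5.1
ee_pos: [0.5185, 0.0714, 0.1839]
contact_force: [-0.5, -0.6, -0.1]
gripper_width: 0.0398
finger_force: 0.0
[ 96.1 333.5]
[0.51852459 0.07136949 0.18387435]
0.23 49 [0.525 0.065 0.232] [0.5   0.038 0.227] [0.543 0.095 0.235]
0.24 74 [0.527 0.07  0.24 ] [0.506 0.038 0.235] [0.541 0.103 0.245]
0.25 92 [0.527 0.07  0.25 ] [0.504 0.038 0.245] [0.543 0.103 0.255]
0.26 81 [0.526 0.067 0.26 ] [0.499 0.037 0.255] [0.543 0.103 0.265]
0.27 115 [0.527 0.064 0.271] [0.502 0.02  0.265] [0.552 0.11  0.275]
0.28 241 [0.524 0.067 0.28 ] [0.49  0.017 0.275] [0.554 0.115 0.285]
0.29 166 [0.527 0.068 0.291] [0.488 0.013 0.285] [0.556 0.118 0.295]
0.3 228 [0.527 0.063 0.3  ] [0.488 0.011 0.295] [0.557 0.122 0.305]
0.31 240 [0.53  0.064 0.31 ] [0.495 0.008 0.305] [0.557 0.124 0.315]
0.32 349 [0.53  0.068 0.32 ] [0.498 0.006 0.315] [0.56  0.135 0.325]
```

The fingertips really are about 40 mm higher than the reported TCP (both pictures and depth agree), so I allow for that in z and confirm by the grasp.

```bash
python3 -m jog '[40,0,0,50,0, 40,0,0,50,0, 40,0,0,20,0, 40,0,0,11,0, 40,0,0,11,0]' 
python3 -m jog '[0,0,0,0,0, 0,0,0,0,0, 0,0,0,0,0, 0,0,0,0,0, 0,0,0,0,0]' 60
```

```text
time_s: 5.65
ee_pos: [0.5158, 0.0713, 0.0383]
ee_rot: [-0.001, 0.216, 0.976, -0.0]
contact_force: [-0.8, 0.4, 1.1]
gripper_width: 0.0401
finger_force: 0.0
time_s: 6.15
ee_pos: [0.5178, 0.0715, 0.0409]
ee_rot: [0.001, 0.216, 0.976, 0.0]
contact_force: [-0.4, 1.2, 0.0]
gripper_width: 0.0106
finger_force: 62.0
```

```bash
python3 -m jog '[0,0,0,0,8, 0,0,0,0,8, 0,0,0,0,8, 0,0,0,0,8, 0,0,0,0,8]' |grep -v time
python3 -m jog '[0,0,0,0,8, 0,0,0,0,8, 0,0,0,0,7.8, 0,0,0,0,0, 0,0,0,0,0]'
python3 -m jog '[30,0,0,0,0, 40,0,0,0,0, 40,0,0,0,0, 40,0,0,-50,0, 40,0,0,-50,0]'
python3 -m jog '[40,0,0,-50,0, 40,0,0,-50,0, 40,-40,0,0,0, 40,-40,0,0,0, 40,-40,0,0,0]'
sed -i 's/sc_crop0/sc_crop1/' m.py; python3 m.py
```

```text
ee_pos: [0.5186, 0.0722, 0.0409]
ee_rot: [0.001, 0.539, 0.842, 0.002]
contact_force: [2.2, 2.5, -2.3]
gripper_width: 0.0106
finger_force: 61.9
time_s: 7.15
ee_pos: [0.5192, 0.0723, 0.0409]
ee_rot: [0.001, 0.698, 0.716, 0.002]
contact_force: [4.5, 4.7, -2.2]
gripper_width: 0.0106
finger_force: 61.7
time_s: 7.65
ee_pos: [0.5143, 0.071, 0.1392]
ee_rot: [-0.002, 0.699, 0.715, -0.002]
contact_force: [1.7, 0.5, 0.4]
gripper_width: 0.04
finger_force: 0.0
time_s: 8.15
ee_pos: [0.5195, -0.0499, 0.241]
ee_rot: [0.001, 0.699, 0.716, 0.0]
contact_force: [0.7, -0.9, 0.2]
gripper_width: 0.0399
finger_force: 0.0
[443. 156.] [ 0.7821 -0.3252] [60 55 54] 77
[333. 197.] [ 0.6557 -0.0105] [97 53 25] 90
[441. 209.] [ 0.6253 -0.3166] [88 48 22] 92
[407. 214.] [ 0.6092 -0.2202] [99 57 27] 70
[171. 228.] [0.5561 0.4424] [90 78 83] 98
[303. 239.] [0.534  0.0716] [88 84 92] 99
[399. 246.] [ 0.5195 -0.1994] [96 55 27] 71
[303. 250.] [0.5016 0.0714] [81 80 89] 132
pan_floor 0.72 [161.0, 207.7, 273.0, 274.6] ((0.5143444538116455, 0.29476845264434814), (0.16375964879989624, 0.29420244693756104), 1.1380232572555542)
plane [-0.00104766 -0.00070934  0.1432786 ] [0.51410233 0.26836582 0.14258441]
level_knob 0.42 [290.0, 238.3, 314.2, 247.8] ((0.5140925645828247, 0.07184381783008575), (0.02462686039507389, 0.059905581176280975), 1.1618260145187378)
tray_floor 0.95 [413.1, 213.7, 520.3, 321.7] ((0.47562405467033386, -0.3972245752811432), (0.19552826881408691, 0.26629364490509033), 50.999393463134766)
knob depth 93 ((0.5154489278793335, 0.07186910510063171), (0.010948732495307922, 0.05991015210747719), 1.160643458366394)
scene pointer 0.68 [519.5 206.3]
scene mark_band 0.52 [515.1 226.6]
scene knob_grip 0.85 [339.7 245.5]
scene pan_floor 0.65 [436.6 210.3]
```

Level now (slope −0.0007). The tool's x is world +y and its y is world +x, which I'll keep. First finial: G at (0.6555, −0.0105), the brown one at top pixel (333,197).

```bash
cat >> h.py <<'E'
def go(*pts):
    "tool-frame legs (mm) through the points, from the measured TCP"
    s,M=tool(); e=s["ee_pos"]; print("at",e.round(4),"w",round(s["gripper_width"],4))
    for q in pts:
        q=np.array([q[0],q[1],e[2] if q[2] is None else q[2]]); v=M.T@(q-e)*1000; print("leg",v.round(1),"rows>=",int(np.ceil(np.linalg.norm(v)/48))); e=q
PAN=np.array([.513,.2675]); TR=np.array([.476,-.397])
def pan(x,y): a=np.radians(1.15); return PAN+np.array([[np.cos(a),-np.sin(a)],[np.sin(a),np.cos(a)]])@[x,y]
def tray(x,y): a=np.radians(-39); return TR+np.array([[np.cos(a),-np.sin(a)],[np.sin(a),np.cos(a)]])@[x,y]
E
python3 -c "
from h import *
g=[.6555,-.0105]
go([*g,None],[*g,-.008],[*g,.22],[*pan(35,-75),.22],[*pan(35,-75),.14])"
```

```text
at [ 0.5194 -0.0475  0.2399] w 0.0399
leg [ 33.8 137.   -0. ] rows>= 3
leg [-0.000e+00  1.000e-01  2.479e+02] rows>= 6
leg [ 0.00e+00 -1.00e-01 -2.28e+02] rows>= 5
leg [-7.48487e+04  3.45843e+04 -2.49000e+01] rows>= 1718
leg [-0.  0. 80.] rows>= 2
```

```bash
sed -i 's/@\[x,y\]/@[x\/1000,y\/1000]/' h.py
python3 -m jog '[60,11.3,45.6,0,0, 60,11.3,45.7,0,0, 60,11.2,45.7,0,0, 60,0,0,48,0, 60,0,0,48,0]' | grep pos
python3 -m jog '[60,0,0,48,0, 60,0,0,48,0, 60,0,0,30,0, 60,0,0,13,0, 60,0,0,13,0]'
python3 -m jog '[10,0,0,0,0, 10,0,0,0,0, 10,0,0,0,0, 10,0,0,0,0, 10,0,0,0,0]' 50
python3 -m jog '[10,0,0,-20,0, 10,0,0,-40,0, 10,0,0,-40,0, 10,0,0,0,0]'
python3 - <<'E'
from h import *
g=tool()[0]["ee_pos"][:2]
go([*g,.22],[*pan(35,-75),.22],[*pan(35,-75),.14])
p,d=bot.get_image("scene"); cv2.imwrite("pics/g1.png",p[120:420,100:500,::-1])
E
```

```text
ee_pos: [0.66, -0.0104, 0.1449]
time_s: 9.6
ee_pos: [0.6559, -0.011, -0.0086]
ee_rot: [-0.0, 0.699, 0.715, -0.0]
contact_force: [-0.2, -0.0, 0.0]
gripper_width: 0.0601
finger_force: 0.0
time_s: 10.1
ee_pos: [0.6576, -0.012, -0.006]
ee_rot: [0.001, 0.699, 0.715, 0.001]
contact_force: [1.1, -0.3, 4.0]
gripper_width: 0.0284
finger_force: 49.6
time_s: 10.5
ee_pos: [0.6612, -0.0125, 0.0994]
ee_rot: [0.005, 0.699, 0.715, 0.004]
contact_force: [1.1, -0.2, 0.6]
gripper_width: 0.0291
finger_force: 49.5
at [ 0.6612 -0.0125  0.0994] w 0.0291
leg [  -0.2    1.5 -120.6] rows>= 3
leg [ 208.1 -107.2   -1.7] rows>= 5
leg [ 0.1 -1.  80. ] rows>= 2
```

View pics/g1.png

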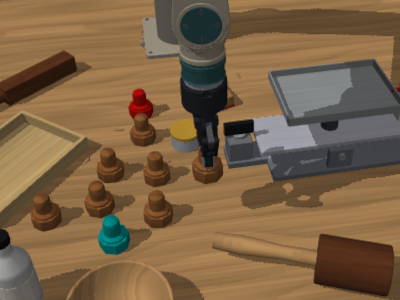

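The crop shows the finial held (208,165), lifted off the bench; the tin at (186,135) is untouched.

```bash
python3 -m jog '[10,0,0,-42,0, 10,0,0,-42,0, 10,0,0,-42,0, 10,41.6,-21.4,0,0, 10,41.6,-21.4,0,0]' | grep pos
python3 -m jog '[10,41.6,-21.4,0,0, 10,41.6,-21.4,0,0, 10,41.6,-21.4,0,0, 10,0,0,0,0]'
python3 -c "
from h import *
go([*pan(35,-75),.142])"
```

```text
ee_pos: [0.6117, 0.0703, 0.2187]
time_s: 11.45
ee_pos: [0.5399, 0.1977, 0.2164]
ee_rot: [-0.002, 0.697, 0.717, -0.001]
contact_force: [0.4, -0.9, -1.0]
gripper_width: 0.0287
finger_force: 49.9
at [0.5399 0.1977 0.2164] w 0.0287
leg [-4.8  9.8 74.3] rows>= 2
```

```bash
python3 -m jog '[10,-4,8,20,0, 10,0,0,30,0, 10,0,0,16,0, 10,0,0,8,0, 10,0,0,0,0]'
python3 -m jog '[55,0,0,0,0, 55,0,0,0,0, 55,0,0,0,0, 55,0,0,-40,0, 55,0,0,-50,0]'
python3 -m jog '[55,-45,20,-30,0, 55,-45,20,0,0, 55,-45,0,0,0, 55,-45,0,0,0, 55,0,0,0,0]'
cat > look.py <<'E'
from h import *
import sys
p,d=bot.get_image("top");P=cloud("top",d)
for f in finials(p,P): print(*f)
v,u=np.argwhere((P[...,2]>.17)&(P[...,2]<.235)&(abs(P[...,0]-.513)<.085)&(abs(P[...,1]-.2675)<.125)).T if 1 else 0
print("in pan high px",len(v))
m=(abs(P[...,0]-.513)<.07)&(abs(P[...,1]-.2675)<.105)&(P[...,2]<.16)&(P[...,2]>.08); Q=P[m]
print("pan floor z median",np.median(Q[:,2]).round(4))
p,d=bot.get_image("scene"); S=cloud("scene",d)
for n in ["pointer","mark_band"]:
    for t in bot.landmark_of("scene",n)[:2]: print("scene",n,round(t["score"],2),np.round(t["location"],1))
c=p[170:260,450:550]; cv2.imwrite(f"pics/p{sys.argv[1]}.png",cv2.resize(c[:,:,::-1],None,fx=6,fy=6,interpolation=2))
r=(p[...,0]>110)&(p[...,1]<60)&(p[...,2]<60); r[:,:480]=0; r[:170]=0; r[260:]=0; r[:,545:]=0
vu=np.argwhere(r); i=vu[:,1].argmax(); print("red tip px",vu[i][::-1],"n",len(vu),"depth pts",S[r][-3:].round(4).tolist())
# world z of band & pointer on the column plane (column face x from depth)
for uu in (515,518,521): print(uu,[(vv,p[vv,uu].tolist(),(S[vv,uu]*1000).round().tolist()) for vv in range(196,246,2)] if len(sys.argv)>2 else "")
E
python3 look.py 1 v
```

```text
time_s: 11.95
ee_pos: [0.5509, 0.189, 0.1418]
ee_rot: [-0.001, 0.7, 0.715, -0.002]
contact_force: [0.1, -0.1, -0.4]
gripper_width: 0.0287
finger_force: 49.9
time_s: 12.45
ee_pos: [0.5502, 0.1895, 0.2328]
ee_rot: [-0.002, 0.699, 0.715, -0.002]
contact_force: [2.2, -0.2, 0.4]
gripper_width: 0.0548
finger_force: 0.0
time_s: 12.95
ee_pos: [0.5943, 0.0119, 0.261]
ee_rot: [0.001, 0.702, 0.713, -0.0]
contact_force: [-0.3, 0.3, 1.1]
gripper_width: 0.0551
finger_force: 0.0
[443. 156.] [ 0.781  -0.3266] [60 56 54] 77
[396. 182.] [ 0.7009 -0.1904] [ 0 97 99] 88
[367. 198.] [ 0.6537 -0.1078] [95 52 25] 90
[440. 209.] [ 0.6253 -0.3164] [89 48 22] 93
[405. 214.] [ 0.6096 -0.2169] [92 50 24] 94
[365. 236.] [ 0.5466 -0.103 ] [95 52 24] 90
[398. 246.] [ 0.5201 -0.1959] [89 49 23] 96
[372. 281.] [ 0.4201 -0.1249] [93 51 24] 97
[372. 314.] [ 0.3294 -0.1249] [136  11   8] 97
in pan high px 128
pan floor z median 0.1322
scene pointer 0.77 [519.4 210.8]
scene mark_band 0.47 [518.1 226. ]Traceback (most recent call last):
  File "look.py", line 14, in <module>
    vu=np.argwhere(r); i=vu[:,1].argmax(); print("red tip px",vu[i][::-1],"n",len(vu),"depth pts",S[r][-3:].round(4).tolist())
                         ~~~~~~~~~~~~~~^^
ValueError: attempt to get argmax of an empty sequence
```

View pics/p1.png

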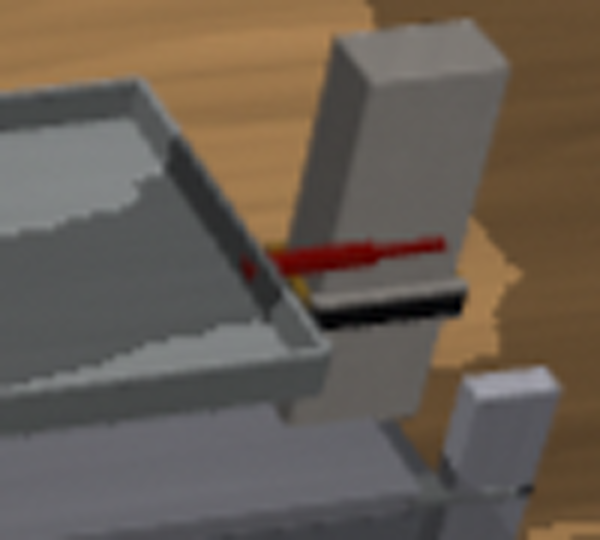

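```bash
cat > look2.py <<'E'
from h import *
import sys
p,d=bot.get_image("top");P=cloud("top",d)
for f in finials(p,P): print(*f)
m=(P[...,2]>.15)&(P[...,2]<.235)&(abs(P[...,0]-.513)<.085)&(abs(P[...,1]-.2675)<.125)
m=(abs(P[...,0]-.513)<.07)&(abs(P[...,1]-.2675)<.105)&(P[...,2]<.15)&(P[...,2]>.07); Q=P[m]; h,e=np.histogram(Q[:,2],np.arange(.07,.15,.001)); zf=e[h.argmax()]
print("pan floor z",round(zf,4),np.median(Q[abs(Q[:,2]-zf)<.004,2]).round(4))
p,d=bot.get_image("scene"); S=cloud("scene",d); p=p.astype(int)
w=np.zeros(d.shape,bool); w[180:255,490:535]=1
def med(m): q=S[m]; q=q[np.isfinite(q[:,2])]; return len(q),np.median(q,0).round(4),q[:,2].min().round(4),q[:,2].max().round(4)
r=w&(p[...,0]>2*p[...,1])&(p[...,0]>70)&(np.arange(640)>=512); print("pointer",med(r), np.argwhere(r).mean(0)[::-1])
b=w&(p.max(2)<45); b[:195]=0;b[235:]=0; b[:,:503]=0; print("band",med(b), np.argwhere(b).mean(0)[::-1])
if len(sys.argv)>1: cv2.imwrite(f"pics/p{sys.argv[1]}.png",cv2.resize(p[170:260,450:550,::-1].astype(np.uint8),None,fx=6,fy=6,interpolation=2))
E
python3 look2.py
python3 -c "
from h import *
g=[.5465,-.103]
go([*g,None],[*g,-.008],[*g,.22],[*pan(-35,-75),.22],[*pan(-35,-75),.135])"
```

```text
[209. 126.] [0.8558 0.3491] [91 71 44] 48
[444. 156.] [ 0.7818 -0.3282] [60 56 55] 78
[521. 175.] [ 0.7306 -0.5469] [140  99  60] 91
[396. 183.] [ 0.7006 -0.1912] [  0  97 100] 90
[367. 198.] [ 0.6535 -0.1076] [94 52 24] 91
[440. 209.] [ 0.6253 -0.3164] [88 47 22] 93
[406. 214.] [ 0.6099 -0.2174] [94 51 24] 90
[365. 236.] [ 0.5465 -0.1031] [95 52 23] 93
[398. 246.] [ 0.5201 -0.1961] [90 49 23] 94
[372. 281.] [ 0.4202 -0.1247] [92 51 24] 98
[372. 314.] [ 0.3295 -0.1251] [135  11   7] 96
pan floor z 0.132 0.1321
pointer (24, array([0.538 , 0.4336, 0.1414]), np.float64(0.1279), np.float64(0.1443)) [517.25  211.125]
band (70, array([0.5311, 0.4386, 0.1093]), np.float64(0.103), np.float64(0.1144)) [514.49295775 221.52112676]
at [0.5935 0.0181 0.2603] w 0.0549
leg [-119.9  -49.8   -0. ] rows>= 3
leg [-1.000e-01 -1.000e-01  2.683e+02] rows>= 6
leg [ 1.00e-01  1.00e-01 -2.28e+02] rows>= 5
leg [296.3 -60.    0. ] rows>= 7
leg [-0. -0. 85.] rows>= 2
```

The crop shows the pointer tip at (445,243), about 32 mm above the band (at (390,305)) by depth; so around three more. Next: finial C, brown, top pixel (365,236).

```bash
python3 -m jog '[60,-40,-16.6,0,0, 60,-40,-16.6,0,0, 60,-40,-16.6,0,0, 60,0,0,48,0, 60,0,0,48,0]' | grep pos
python3 -m jog '[60,0,0,48,0, 60,0,0,48,0, 60,0,0,45,0, 60,0,0,18,0, 60,0,0,13,0]' | grep pos
python3 -m jog '[10,0,0,0,0, 10,0,0,0,0, 10,0,0,0,0, 10,0,0,0,0, 10,0,0,0,0]' 50
python3 -m jog '[10,0,0,-30,0, 10,0,0,-50,0, 10,0,0,-50,0, 10,0,0,-50,0, 10,0,0,-48,0]' | grep -v rot
python3 -m jog '[10,42.3,-8.6,0,0, 10,42.3,-8.6,0,0, 10,42.3,-8.6,0,0, 10,42.3,-8.6,0,0, 10,42.3,-8.6,0,0]' | grep -v rot
python3 -m jog '[10,42.3,-8.6,0,0, 10,42.3,-8.6,0,0, 10,0,0,0,0, 10,0,0,0,0]'
python3 -c "
from h import *
go([*pan(-35,-75),.132])"
```

```text
ee_pos: [0.5484, -0.1051, 0.1654]
ee_pos: [0.5448, -0.1025, -0.0102]
time_s: 14.75
ee_pos: [0.5477, -0.1047, -0.0065]
ee_rot: [0.001, 0.699, 0.715, 0.001]
contact_force: [0.2, 0.8, 2.1]
gripper_width: 0.0287
finger_force: 49.5
time_s: 15.25
ee_pos: [0.5461, -0.1043, 0.2227]
contact_force: [1.5, 0.1, -1.6]
gripper_width: 0.0288
finger_force: 49.5
time_s: 15.75
ee_pos: [0.498, 0.1076, 0.2205]
contact_force: [1.0, -0.2, -0.9]
gripper_width: 0.0286
finger_force: 49.7
time_s: 16.15
ee_pos: [0.4792, 0.1911, 0.2202]
ee_rot: [0.0, 0.698, 0.716, -0.0]
contact_force: [0.6, 0.6, -0.7]
gripper_width: 0.0289
finger_force: 49.7
at [0.4792 0.1911 0.2202] w 0.0289
leg [ 0.8  0.3 88.2] rows>= 2
```

```bash
python3 -m jog '[10,0,0,40,0, 10,0,0,30,0, 10,0,0,12,0, 10,0,0,6,0, 10,0,0,0,0]' | grep -v rot
python3 -m jog '[55,0,0,0,0, 55,0,0,0,0, 55,0,0,0,0, 55,0,0,-40,0, 55,0,0,-50,0]' | grep pos
python3 -m jog '[55,-45,24,-35,0, 55,-45,24,0,0, 55,-45,24,0,0, 55,-45,24,0,0, 55,0,0,0,0]' | grep pos
python3 look2.py
python3 -c "
from h import *
g=[.6535,-.1076]
go([*g,None],[*g,-.008],[*g,.22],[*pan(35,75),.22])"
```

```text
time_s: 16.65
ee_pos: [0.48, 0.1897, 0.1321]
contact_force: [-0.3, -0.8, 0.1]
gripper_width: 0.0288
finger_force: 49.7
ee_pos: [0.4774, 0.1899, 0.2209]
ee_pos: [0.5766, 0.0188, 0.2508]
[443. 156.] [ 0.7815 -0.3251] [60 56 54] 74
[526. 173.] [ 0.7352 -0.5631] [136  95  58] 42
[497. 176.] [ 0.7264 -0.4796] [121  84  51] 50
[396. 183.] [ 0.7007 -0.1908] [  0  98 101] 91
[367. 198.] [ 0.6536 -0.1076] [94 52 26] 92
[441. 209.] [ 0.6255 -0.3167] [90 49 22] 91
[406. 214.] [ 0.6096 -0.2173] [92 51 24] 92
[382. 236.] [ 0.5453 -0.151 ] [90 49 23] 94
[372. 281.] [ 0.4202 -0.1248] [93 51 24] 97
[372. 314.] [ 0.3294 -0.1248] [135  11   7] 97
pan floor z 0.121 0.1219
pointer (21, array([0.5378, 0.4381, 0.1312]), np.float64(0.1196), np.float64(0.1352)) [517. 215.]
band (72, array([0.5309, 0.4397, 0.1091]), np.float64(0.1039), np.float64(0.1156)) [514.75       221.51388889]
at [0.5738 0.0227 0.2506] w 0.055
leg [-131.9   77.1   -0. ] rows>= 4
leg [-1.000e-01 -0.000e+00  2.586e+02] rows>= 6
leg [ 1.00e-01  0.00e+00 -2.28e+02] rows>= 5
leg [ 4.528e+02 -9.810e+01  1.000e-01] rows>= 10
```

Finial B was knocked to (0.545,−0.151) meanwhile, so positions stay re-measured. Next F, brown, top pixel (367,198).

```bash
python3 -m jog '[60,-44,25.7,0,0, 60,-44,25.7,0,0, 60,-44,25.7,0,0, 60,0,0,48,0, 60,0,0,48,0]' | grep pos
python3 -m jog '[60,0,0,48,0, 60,0,0,48,0, 60,0,0,38,0, 60,0,0,16,0, 60,0,0,12,0]' | grep pos
python3 -m jog '[10,0,0,0,0, 10,0,0,0,0, 10,0,0,0,0, 10,0,0,0,0, 10,0,0,0,0]' 50
python3 -m jog '[10,0,0,-30,0, 10,0,0,-50,0, 10,0,0,-50,0, 10,0,0,-50,0, 10,0,0,-48,0]' | grep -v rot
python3 -m jog '[10,45.3,-9.8,0,0, 10,45.3,-9.8,0,0, 10,45.3,-9.8,0,0, 10,45.3,-9.8,0,0, 10,45.3,-9.8,0,0]' | grep -v rot
python3 -m jog '[10,45.3,-9.8,0,0, 10,45.3,-9.8,0,0, 10,45.3,-9.8,0,0, 10,45.3,-9.8,0,0, 10,45.3,-9.8,0,0]' | grep pos
python3 -m jog '[10,0,0,0,0, 10,0,0,0,0]'
python3 -c "
from h import *
go([*pan(35,75),.122])"
```

```text
ee_pos: [0.6547, -0.1045, 0.1559]
ee_pos: [0.6511, -0.1026, -0.0086]
time_s: 19.25
ee_pos: [0.654, -0.1046, -0.0052]
ee_rot: [0.002, 0.699, 0.715, 0.001]
contact_force: [0.7, 1.4, 6.7]
gripper_width: 0.0289
finger_force: 48.7
time_s: 19.75
ee_pos: [0.6512, -0.1041, 0.2226]
contact_force: [0.9, -0.7, -0.9]
gripper_width: 0.0287
finger_force: 49.6
time_s: 20.25
ee_pos: [0.5968, 0.1226, 0.2203]
contact_force: [-0.5, 0.1, -0.6]
gripper_width: 0.0286
finger_force: 49.8
ee_pos: [0.5429, 0.3481, 0.2203]
time_s: 20.95
ee_pos: [0.5431, 0.3472, 0.22]
ee_rot: [0.0, 0.699, 0.716, -0.001]
contact_force: [0.1, -1.2, -0.9]
gripper_width: 0.0288
finger_force: 49.8
at [0.5431 0.3472 0.22  ] w 0.0288
leg [-4.   3.4 98. ] rows>= 3
```

```bash
python3 -m jog '[10,-4,3,40,0, 10,0,0,34,0, 10,0,0,16,0, 10,0,0,8,0, 10,0,0,0,0]' | grep -v rot
python3 -m jog '[55,0,0,0,0, 55,0,0,0,0, 55,0,0,0,0, 55,0,0,-40,0, 55,0,0,-50,0]' | grep pos
python3 -m jog '[55,-45,10,-40,0, 55,-45,10,0,0, 55,-45,10,0,0, 55,-45,10,0,0, 55,-45,0,0,0]' | grep pos
python3 -m jog '[55,-45,0,0,0, 55,-45,0,0,0, 55,0,0,0,0]' | grep pos
python3 look2.py 3
python3 -c "
from h import *
g=[.5453,-.151]
go([*g,None],[*g,-.008],[*g,.22],[*pan(-35,75),.22])"
```

```text
time_s: 21.45
ee_pos: [0.5466, 0.3409, 0.1211]
contact_force: [-0.4, -0.2, -0.3]
gripper_width: 0.0286
finger_force: 49.7
ee_pos: [0.545, 0.3418, 0.2109]
ee_pos: [0.5915, 0.1251, 0.2463]
ee_pos: [0.5925, 0.0319, 0.2462]
[443. 156.] [ 0.7823 -0.3265] [60 56 54] 74
[396. 183.] [ 0.7006 -0.1909] [ 0 96 99] 91
[440. 209.] [ 0.6255 -0.3164] [89 48 22] 92
[405. 214.] [ 0.6096 -0.2171] [93 51 24] 93
[382. 236.] [ 0.5454 -0.1511] [90 49 23] 95
[372. 281.] [ 0.4201 -0.1249] [93 51 24] 97
[372. 314.] [ 0.3294 -0.1249] [136  11   8] 97
pan floor z 0.111 0.1112
pointer (16, array([0.5373, 0.4368, 0.1206]), np.float64(0.1175), np.float64(0.1234)) [516.5 219. ]
band (49, array([0.5308, 0.4451, 0.1082]), np.float64(0.1043), np.float64(0.1145)) [516.6122449  221.59183673]
at [0.5923 0.0359 0.246 ] w 0.0547
leg [-1.859e+02 -5.070e+01 -1.000e-01] rows>= 5
leg [-1.00e-01 -4.00e-01  2.54e+02] rows>= 6
leg [ 1.00e-01  3.00e-01 -2.28e+02] rows>= 5
leg [ 4.94e+02 -5.90e+01  1.00e-01] rows>= 11
```

View pics/p3.png

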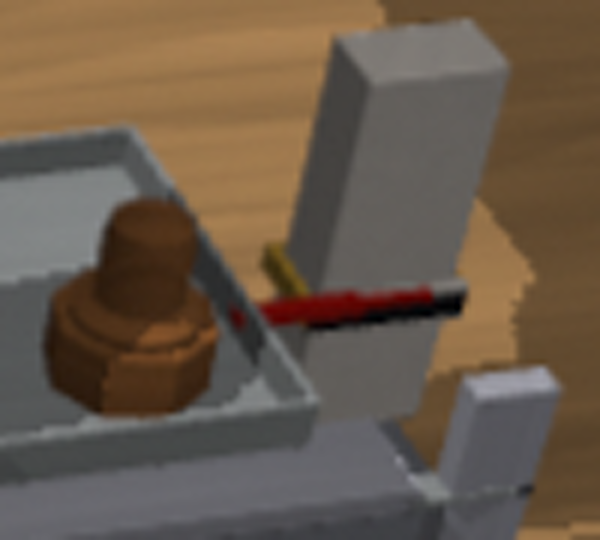

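The crop shows the pointer (430,297) just over the upper band edge, ~11 mm above its middle: one more finial. Next B, brown, top pixel (382,236).

```bash
python3 -m jog '[60,-46.5,-12.7,0,0, 60,-46.5,-12.7,0,0, 60,-46.5,-12.7,0,0, 60,-46.5,-12.6,0,0, 60,0,0,48,0]' | grep pos
python3 -m jog '[60,0,0,48,0, 60,0,0,48,0, 60,0,0,48,0, 60,0,0,36,0, 60,0,0,14,0]' | grep pos
python3 -m jog '[60,0,0,12,0, 60,0,0,0,0]' | grep pos
python3 -m jog '[10,0,0,0,0, 10,0,0,0,0, 10,0,0,0,0, 10,0,0,0,0, 10,0,0,0,0]' 50
python3 -m jog '[10,0,0,-30,0, 10,0,0,-50,0, 10,0,0,-50,0, 10,0,0,-50,0, 10,0,0,-48,0]' | grep -v rot
python3 -m jog '[10,45,-5.3,0,0, 10,45,-5.3,0,0, 10,45,-5.3,0,0, 10,45,-5.3,0,0, 10,45,-5.3,0,0]' | grep -v rot
python3 -m jog '[10,45,-5.3,0,0, 10,45,-5.3,0,0, 10,45,-5.3,0,0, 10,45,-5.3,0,0, 10,45,-5.3,0,0]' | grep pos
python3 -m jog '[10,38,-5,0,0, 10,0,0,0,0, 10,0,0,0,0]'
python3 -c "
from h import *
go([*pan(-35,75),.111])"
```

```text
ee_pos: [0.5509, -0.1562, 0.2044]
ee_pos: [0.5424, -0.1474, -0.0006]
ee_pos: [0.5457, -0.1497, -0.009]
time_s: 24.55
ee_pos: [0.5475, -0.1511, -0.0067]
ee_rot: [0.002, 0.699, 0.715, 0.001]
contact_force: [-0.5, 0.8, 6.2]
gripper_width: 0.029
finger_force: 49.1
time_s: 25.05
ee_pos: [0.5449, -0.1503, 0.2217]
contact_force: [1.4, -0.1, -0.8]
gripper_width: 0.0285
finger_force: 49.6
time_s: 25.55
ee_pos: [0.5132, 0.0755, 0.2195]
contact_force: [1.3, 0.8, -1.1]
gripper_width: 0.0289
finger_force: 49.7
ee_pos: [0.4817, 0.3, 0.2194]
time_s: 26.35
ee_pos: [0.4761, 0.3366, 0.219]
ee_rot: [0.0, 0.699, 0.715, -0.0]
contact_force: [1.2, -0.8, -0.0]
gripper_width: 0.0291
finger_force: 49.7
at [0.4761 0.3366 0.219 ] w 0.0291
leg [  5.3   0.6 108. ] rows>= 3
```

```bash
python3 -m jog '[10,4,0,40,0, 10,0,0,40,0, 10,0,0,20,0, 10,0,0,8,0, 10,0,0,0,0]' | grep -v rot
python3 -m jog '[55,0,0,0,0, 55,0,0,0,0, 55,0,0,0,0, 55,0,0,-40,0, 55,0,0,-50,0]' | grep pos
python3 -m jog '[55,-45,0,-40,0, 55,-45,0,0,0, 55,-45,0,0,0, 55,-45,0,0,0, 55,-45,0,0,0]' | grep pos
python3 -m jog '[55,-45,0,0,0, 55,-45,0,0,0, 55,-45,0,0,0, 55,0,0,0,0, 55,0,0,0,0]' | grep pos
python3 look2.py 4
python3 -c "
from h import *
g=[.4201,-.1249]
go([*g,None],[*g,-.008],[*g,.1],[*tray(-60,35),.1],[*tray(-60,35),.004])"
```

```text
time_s: 26.85
ee_pos: [0.476, 0.3385, 0.1102]
contact_force: [-0.1, 0.4, 0.2]
gripper_width: 0.029
finger_force: 49.7
ee_pos: [0.4746, 0.3392, 0.2]
ee_pos: [0.4817, 0.1215, 0.2357]
ee_pos: [0.4846, -0.0129, 0.2352]
[443. 156.] [ 0.7813 -0.3263] [60 56 55] 75
[396. 183.] [ 0.7005 -0.1911] [ 0 97 99] 90
[441. 209.] [ 0.6254 -0.3169] [90 49 22] 90
[406. 214.] [ 0.6098 -0.2172] [93 51 23] 92
[302. 239.] [0.5343 0.0729] [88 84 92] 96
[302. 250.] [0.5018 0.0738] [81 80 88] 119
[373. 281.] [ 0.4201 -0.1253] [95 52 26] 93
[372. 314.] [ 0.3295 -0.1248] [136  12   8] 98
pan floor z 0.1 0.1003
pointer (21, array([0.5373, 0.4393, 0.1105]), np.float64(0.0973), np.float64(0.1128)) [516. 223.]
band (38, array([0.5309, 0.4485, 0.1104]), np.float64(0.106), np.float64(0.1144)) [518.         220.68421053]
at [ 0.4844 -0.0113  0.2348] w 0.0552
leg [-1.121e+02 -6.690e+01 -1.000e-01] rows>= 3
leg [-1.000e-01 -2.000e-01  2.428e+02] rows>= 6
leg [ 0.00e+00  1.00e-01 -1.08e+02] rows>= 3
leg [-207.8   26.6   -0. ] rows>= 5
leg [-0.  -0.1 96. ] rows>= 3
```

View pics/p4.png

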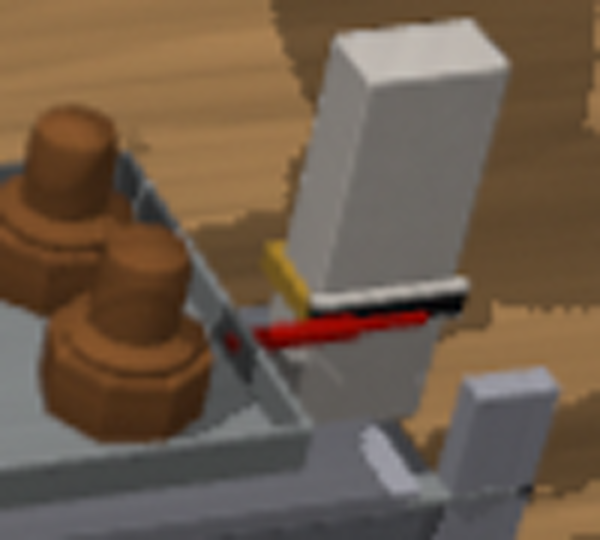

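The crop shows the red tip overlapping the band; by depth it stands at z≈0.110 against the band's middle 0.109, within the 7 mm (the lower look is parallax). Leftovers: A (372,281), D (406,214), E (441,209), all brown; into the tray, A first.

```bash
python3 -m jog '[60,-37.4,-22.3,0,0, 60,-37.4,-22.3,0,0, 60,-37.3,-22.3,0,0, 60,0,0,48,0, 60,0,0,48,0]' | grep pos
python3 -m jog '[60,0,0,48,0, 60,0,0,48,0, 60,0,0,28,0, 60,0,0,12,0, 60,0,0,10,0]' | grep pos
python3 -m jog '[10,0,0,0,0, 10,0,0,0,0, 10,0,0,0,0, 10,0,0,0,0, 10,0,0,0,0]' 50
python3 -m jog '[10,0,0,-30,0, 10,0,0,-40,0, 10,0,0,-40,0, 10,0,0,0,0]' | grep -v rot
python3 -c "
from h import *
go([*tray(-70,0),.1],[*tray(-70,0),.003])"
```

```text
ee_pos: [0.422, -0.1264, 0.1394]
ee_pos: [0.4202, -0.1246, -0.0081]
time_s: 29.95
ee_pos: [0.4217, -0.1263, -0.0062]
ee_rot: [0.002, 0.699, 0.715, 0.001]
contact_force: [0.2, 0.9, 6.2]
gripper_width: 0.0289
finger_force: 49.8
time_s: 30.35
ee_pos: [0.4244, -0.1279, 0.108]
contact_force: [1.6, -1.4, -0.4]
gripper_width: 0.0289
finger_force: 49.7
at [ 0.4244 -0.1279  0.108 ] w 0.0289
leg [-224.9   -7.8    9.1] rows>= 5
leg [ 0.5 -1.  97. ] rows>= 3
```

```bash
python3 -m jog '[10,-45.3,-1,0,0, 10,-45.3,-1,0,0, 10,-45.3,-1,0,0, 10,-45.3,-1,0,0, 10,-45.3,-1,0,0]' | grep -v rot
python3 -m jog '[10,0,0,45,0, 10,0,0,36,0, 10,0,0,14,0, 10,0,0,5,0, 10,0,0,0,0]' | grep -v rot
python3 -m jog '[55,0,0,0,0, 55,0,0,0,0, 55,0,0,0,0, 55,0,0,-40,0, 55,0,0,-50,0]' | grep -v rot
python3 -m jog '[55,0,0,-40,0, 55,0,0,0,0]' | grep pos
python3 -c "
from h import *
g=[.6097,-.2172]
go([*g,None],[*g,-.008],[*g,.1],[*tray(0,0),.1],[*tray(0,0),.003])"
```

```text
time_s: 30.85
ee_pos: [0.4188, -0.3534, 0.1014]
contact_force: [0.6, -0.1, -1.1]
gripper_width: 0.0289
finger_force: 49.7
time_s: 31.35
ee_pos: [0.4189, -0.3512, 0.0025]
contact_force: [0.2, -1.1, -0.7]
gripper_width: 0.0291
finger_force: 49.8
time_s: 31.85
ee_pos: [0.4177, -0.3498, 0.0907]
contact_force: [1.3, -1.0, -0.8]
gripper_width: 0.0552
finger_force: 0.0
ee_pos: [0.4239, -0.3563, 0.1396]
at [ 0.4239 -0.3563  0.1396] w 0.0551
leg [134.9 188.8   0.4] rows>= 5
leg [  1.5  -1.4 147.6] rows>= 4
leg [  -1.1    1.  -108. ] rows>= 3
leg [-176.8 -137.7    0.5] rows>= 5
leg [ 1.  -0.9 97. ] rows>= 3
```

```bash
python3 -m jog '[60,26,38.6,0,0, 60,26,38.6,0,0, 60,26,38.6,0,0, 60,26,38.6,0,0, 60,26,38.6,0,0]' | grep pos
python3 -m jog '[60,0,0,0,0, 60,0,0,0,0]' | grep pos
python3 -c "
from h import *
go([.6097,-.2172,-.008])
p,d=bot.get_image('top');P=cloud('top',d)
for f in finials(p,P): print(*f)"
```

```text
ee_pos: [0.611, -0.2165, 0.1317]
ee_pos: [0.61, -0.2169, 0.1314]
at [ 0.61   -0.2169  0.1314] w 0.0601
leg [-3.000e-01 -1.000e-01  1.394e+02] rows>= 3
[479. 135.] [ 0.8469 -0.4307] [68 46 26] 80
[396. 182.] [ 0.7007 -0.1908] [  0  99 101] 91
[405. 214.] [ 0.6106 -0.2158] [93 52 25] 81
[303. 239.] [0.5342 0.0715] [58 54 58] 101
[303. 250.] [0.5018 0.0711] [84 82 92] 129
```

```bash
python3 -m jog '[60,0,0,45,0, 60,0,0,45,0, 60,0,0,30,0, 60,0,0,14,0, 60,0,0,5,0]' | grep pos
python3 -m jog '[10,0,0,0,0, 10,0,0,0,0, 10,0,0,0,0, 10,0,0,0,0, 10,0,0,0,0]' 50 | grep -v rot
python3 -m jog '[10,0,0,-30,0, 10,0,0,-45,0, 10,0,0,-40,0, 10,0,0,0,0, 10,0,0,0,0]' | grep -v rot
python3 -c "
from h import *
go([*tray(0,0),.1])"
```

```text
ee_pos: [0.6075, -0.2182, -0.0084]
time_s: 33.8
ee_pos: [0.612, -0.219, -0.0043]
contact_force: [1.2, -0.3, 6.6]
gripper_width: 0.0286
finger_force: 49.9
time_s: 34.3
ee_pos: [0.6109, -0.2182, 0.1101]
contact_force: [-1.0, -0.4, -1.1]
gripper_width: 0.0282
finger_force: 49.6
at [ 0.6109 -0.2182  0.1101] w 0.0282
leg [-175.7 -138.9    9.9] rows>= 5
```

```bash
python3 -m jog '[10,-35.1,-27.7,0,0, 10,-35.1,-27.7,0,0, 10,-35.1,-27.7,0,0, 10,-35.1,-27.7,0,0, 10,-35.1,-27.7,0,0]' | grep -v rot
python3 -m jog '[10,0,0,45,0, 10,0,0,38,0, 10,0,0,17,0, 10,0,0,6,0, 10,0,0,0,0]' | grep -v rot
python3 -m jog '[55,0,0,0,0, 55,0,0,0,0, 55,0,0,0,0, 55,0,0,-40,0, 55,0,0,-50,0]' | grep -v rot
python3 -m jog '[60,24,46,-40,0, 60,24,46,0,0, 60,24,46,0,0, 60,0,0,0,0, 60,0,0,0,0]' | grep pos
python3 -c "
from h import *
go([.6254,-.3167,-.008],[.6254,-.3167,.1],[*tray(70,0),.1],[*tray(70,0),.003])
p,d=bot.get_image('top');P=cloud('top',d)
for f in finials(p,P): print(*f)"
```

```text
time_s: 34.8
ee_pos: [0.4727, -0.396, 0.1059]
contact_force: [0.1, 0.4, -0.4]
gripper_width: 0.0287
finger_force: 49.6
time_s: 35.3
ee_pos: [0.4718, -0.394, 0.0018]
contact_force: [-5.5, 3.5, 11.3]
gripper_width: 0.0289
finger_force: 53.8
time_s: 35.8
ee_pos: [0.4727, -0.3937, 0.0892]
contact_force: [0.5, -0.5, -0.4]
gripper_width: 0.0549
finger_force: 0.0
ee_pos: [0.598, -0.328, 0.1218]
at [ 0.598  -0.328   0.1218] w 0.0605
leg [ 10.5  27.8 129.7] rows>= 3
leg [ 1.00e-01 -2.00e-01 -1.08e+02] rows>= 3
leg [-1.22e+02 -9.80e+01  1.00e-01] rows>= 4
leg [-0.1  0.1 97. ] rows>= 3
[209. 125.] [0.8605 0.3498] [95 75 47] 55
[443. 156.] [ 0.7822 -0.3258] [62 57 56] 74
[396. 183.] [ 0.7005 -0.1905] [  0  98 101] 90
[441. 209.] [ 0.6254 -0.3164] [91 50 23] 91
[303. 239.] [0.5342 0.0716] [59 55 58] 102
[302. 250.] [0.5018 0.0715] [57 55 60] 130
[372. 314.] [ 0.3294 -0.1249] [140  11   6] 97
```

```bash
python3 -m jog '[60,10.5,27.8,0,0, 60,0,0,45,0, 60,0,0,45,0, 60,0,0,25,0, 60,0,0,12,0]' | grep pos
python3 -m jog '[60,0,0,3,0, 60,0,0,0,0]' |grep pos
python3 -m jog '[10,0,0,0,0, 10,0,0,0,0, 10,0,0,0,0, 10,0,0,0,0, 10,0,0,0,0]' 50 | grep -v rot
python3 -m jog '[10,0,0,-30,0, 10,0,0,-45,0, 10,0,0,-40,0, 10,0,0,0,0, 10,0,0,0,0]' | grep -v rot
python3 -c "
from h import *
go([*tray(70,0),.1])"
```

```text
ee_pos: [0.6207, -0.3172, -0.0084]
ee_pos: [0.6252, -0.319, -0.0064]
time_s: 37.55
ee_pos: [0.627, -0.3192, -0.0047]
contact_force: [1.1, 0.2, 6.3]
gripper_width: 0.0286
finger_force: 49.7
time_s: 38.05
ee_pos: [0.6261, -0.3185, 0.1096]
contact_force: [0.8, 0.2, -1.4]
gripper_width: 0.0287
finger_force: 49.6
at [ 0.6261 -0.3185  0.1096] w 0.0287
leg [-120.4  -98.4    9.5] rows>= 4
```

```bash
python3 -m jog '[10,-30,-24.6,0,0, 10,-30,-24.6,0,0, 10,-30,-24.6,0,0, 10,-30,-24.6,0,0, 10,0,0,0,0]' | grep -v rot
python3 -m jog '[10,0,0,45,0, 10,0,0,38,0, 10,0,0,15,0, 10,0,0,6,0, 10,0,0,0,0]' | grep -v rot
python3 -m jog '[55,0,0,0,0, 55,0,0,0,0, 55,0,0,0,0, 55,0,0,-40,0, 55,0,0,-50,0]' | grep -v rot
python3 -m jog '[60,35,-10,-40,0, 60,45,-10,-40,0, 60,45,-20,0,0, 60,45,-30,0,0, 60,45,-30,0,0]' | grep pos
python3 -m jog '[60,0,0,0,0, 60,0,0,0,0]' | grep pos
python3 look2.py 5
python3 - <<'E'
from h import *
p,d=bot.get_image("top");cv2.imwrite("pics/top_end.png",p[:,:,::-1])
E
```

```text
time_s: 38.55
ee_pos: [0.525, -0.4426, 0.105]
contact_force: [0.0, 0.3, -1.1]
gripper_width: 0.029
finger_force: 49.7
time_s: 39.05
ee_pos: [0.5285, -0.4383, 0.0033]
contact_force: [0.6, -0.2, -0.8]
gripper_width: 0.0287
finger_force: 51.0
time_s: 39.55
ee_pos: [0.5272, -0.4379, 0.0912]
contact_force: [0.6, -0.7, -0.1]
gripper_width: 0.055
finger_force: 0.0
ee_pos: [0.4316, -0.2435, 0.1642]
ee_pos: [0.4316, -0.2438, 0.1638]
[444. 156.] [ 0.7814 -0.3274] [61 57 56] 76
[396. 183.] [ 0.7004 -0.191 ] [  0  99 101] 91
[303. 239.] [0.5342 0.0718] [90 86 94] 101
[302. 250.] [0.5018 0.0718] [84 82 92] 131
[372. 314.] [ 0.3294 -0.1249] [138  10   5] 97
pan floor z 0.1 0.1003
pointer (23, array([0.5379, 0.4377, 0.1101]), np.float64(0.1001), np.float64(0.1135)) [515.7826087  222.91304348]
band (38, array([0.5311, 0.4488, 0.1103]), np.float64(0.1059), np.float64(0.1144)) [518.         220.68421053]
```

View pics/top_end.png

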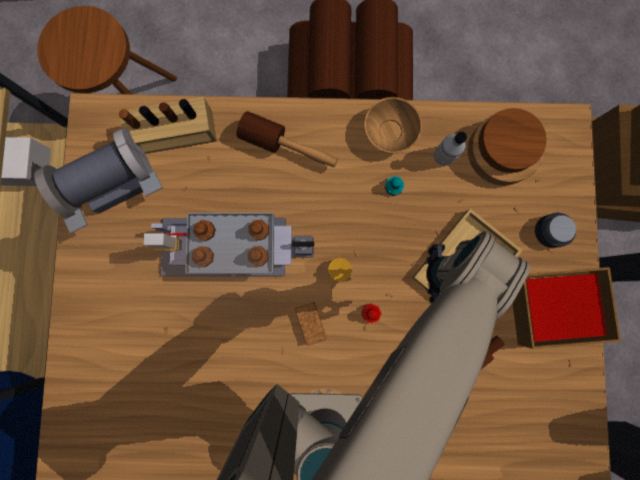

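View pics/p5.png

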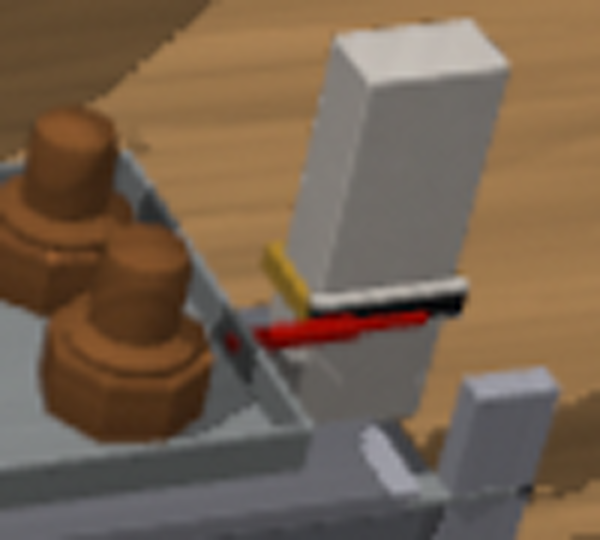

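Four finials stand in the pan at (204,230), (258,230), (202,256), (258,256), the tin is still at (340,270), and the pointer is unchanged; the arm hides the tray, so I check that with the scene camera.

Run:
```python
from h import *
p,d=bot.get_image("scene"); cv2.imwrite("pics/end.png",cv2.resize(p[180:400,0:300,::-1],None,fx=2.5,fy=2.5))
print(bot.sense()["time_s"],bot.sense()["contact_force"].round(1))
```

```text
40.45 [0.1 0.1 0.1]
```

View pics/end.png

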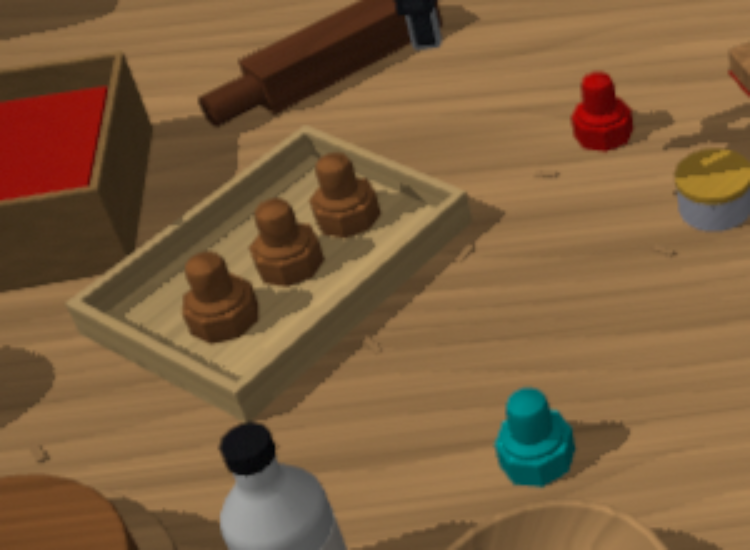

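Three finials stand in the tray at (218,300), (285,245), (343,195); the look-alikes and the tin are untouched. I hand it in.

```bash
python3 -c "
from station import bot
print(bot.close_job())"
```

```text
the job is handed in; nothing more can be done
None
```

I handed the job in at about 40 s: the scale is level, four finials in the pan bring the pointer to within about 1 mm of the mark's middle by depth camera, the other three stand in the tray, and the tin was not moved; no verdict came back.

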